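# Check a mounted shell and hold the specimen viewer open

### The job

Check the shell mounted in the tall slim jar: lift the jar clear, tip it to about 35 degrees, keep it there for a second, bring it level again and stand it upright (set down, not dropped) on the middle of the viewer's glass window, and let go of it. Then pull the viewer's spring shutter out by its black knob until its pointer lines up with the gap in the index clip, and finish while still gripping the knob and holding the shutter there, as it springs shut when released. Leave the squat jar, the open jar and the drinking bottle as they stand.

Things in the scene. Friction and masses are not known exactly. Their poses are not given: they have to be found in the camera images.
- jar: the tall slim specimen jar: a straight clear cylinder 54 mm in diameter and 110 mm high including its flush white lid (top 18 mm), a brown shell on a stem inside, about 0.15 to 0.3 kg. Loose, upright on the bench at the start, in any one of three places among the squat jar and the open jar. Origin: centre of its underside, z up along the jar
- viewer: the specimen viewer, a white lamp box fixed to the bench, 150 mm (x) by 200 mm (y) by 50 mm high. Origin: centre of its underside; x points away from its pull knob, y to its left, z up. The shutter pulls out along its -x. A low aluminium rail (22 mm wide, 20 mm high) reaches 130 mm out of its front at y = +88 mm
- window (a point): centre of the viewer's flat clear glass top, at 50 mm above the bench and at viewer x = +20 mm, y = 0; the glass is level with the white frame around it. The lamp window (70 mm in diameter) shows under it, covered by a dark shutter plate while the shutter is shut
- slide: the spring shutter slide: a flat steel bar 30 mm wide, top 30 mm above the bench, coming out of the viewer's front with knob and pointer. Slides along viewer -x from 0 (shut, its start) to 90 mm (end stop); the spring pulls back with 3.6 N when shut plus 0.9 N per 10 mm. Origin: on the bench under the knob, at viewer x = -100 mm when shut; axes as the viewer's
- knob (a point): centre of the top of the shutter's knob: an upright black cylinder 24 mm in diameter standing from 30 to 85 mm above the bench
- pointer (a point): tip of the shutter's pointer, a thin steel finger 4 mm wide that reaches 75 mm from under the knob in the viewer's +y, 28 mm above the bench; it moves with the knob, at the same viewer x
- mark: the index clip clamped on the viewer's rail, 40 mm long, 22 mm wide, 14 mm high, top at 34 mm above the bench; fixed during the job, but set at a different place each time, so that the shutter must come out 40 to 65 mm. Origin: centre of its underside; axes as the viewer's
- gap (a point): the mark: middle of the 12 mm wide gap between the clip's two raised steel blocks, on the side facing the pointer. The pointer lines up when its viewer x equals that of this point; its tip then stands 4 mm short of the clip
- squat_jar: bystander: squat jar 80 mm in diameter, 72 mm high, with a white lid; loose; origin: centre of its underside
- open_jar: bystander: open glass jar without a lid, 72 mm in diameter at the rim, 85 mm high; loose; origin: centre of its underside
- drink_bottle: bystander: drinking bottle 68 mm in diameter, 160 mm high, beyond the jars; loose; origin: centre of its underside

How it is judged:
On the way, in this order (a step that is already met when the one before it is completed fails the run):
1. the jar is held clear of everything, tipped to about 35 degrees (25 to 45), for half a second (angle between jar's own z axis and vertical between 0.436 and 0.785 rad and height (world z) of jar above 0.03 m and contact force between the fingers and jar above 0.5 N), for 0.5 s.
2. the jar stands upright and released on the middle of the window while the shutter is still shut (horizontal distance between jar and window below 0.015 m and angle between jar's own z axis and vertical below 0.06 rad and z of jar in the frame of window between -0.004 and 0.005 m and linear speed of jar below 0.02 m/s and contact force between the fingers and jar below 0.1 N and x of slide in the frame of viewer above -0.108 m), for 0.2 s.
At the end, for the whole second after the job is handed in: The jar stands released, at rest and upright (within 3.4 degrees) on the glass within 15 mm of the window's centre, and the fingers hold the shutter still (over 3 N of contact) with its pointer within 6 mm of the middle of the clip's gap (horizontal distance between jar and window below 0.015 m and angle between jar's own z axis and vertical below 0.06 rad and z of jar in the frame of window between -0.004 and 0.005 m and linear speed of jar below 0.02 m/s and contact force between the fingers and jar below 0.1 N and x of pointer in the frame of gap between -0.006 and 0.006 m and linear speed of slide below 0.01 m/s and contact force between the fingers and slide above 3 N); the arm keeps its last pose, push and grip.
It fails at once if the squat jar is shifted by more than 25 mm or tipped (distance of squat_jar from where it was at the start of the episode above 0.025 m or angle between squat_jar's own z axis and vertical above 0.35 rad).
It fails at once if the open jar is shifted by more than 25 mm or tipped (distance of open_jar from where it was at the start of the episode above 0.025 m or angle between open_jar's own z axis and vertical above 0.35 rad).
It fails at once if the drink bottle is shifted by more than 25 mm or tipped (distance of drink_bottle from where it was at the start of the episode above 0.025 m or angle between drink_bottle's own z axis and vertical above 0.35 rad).
It fails at once if the jar is tipped beyond 70 degrees (angle between jar's own z axis and vertical above 1.22 rad).
It fails at once if the jar is let go in the air, more than 20 mm above the glass (height (world z) of jar above 0.07 m and contact force between the fingers and jar below 0.05 N).
It also fails if it takes over 58 s, if anything falls off the work surface, if the arm or the gripper's body presses on something with over 40 N, if the wrist force passes 120 N, or if a joint passes its speed limit or range.

### The arm

A 7-joint arm with a two-finger parallel gripper is mounted at the origin on the work surface. World frame = base frame: x ahead of the robot, y to its left, z up, the work surface at z = 0. Lengths are in m, angles in rad, forces in N, time in s.
With the tool pointing down it reaches from about 0.35 to 0.9 m from the base axis. Payload 8.1 kg.
Tool frame: the origin (TCP) lies on the centre line of the jaws, within the pads' length; the fingertips stand 11 mm ahead of it and the grasp point (between the pads) lies 8 mm behind it (arm.nose_length is the distance from the TCP to the fingertips, in m); z points along the fingers, y is the line along which they close (so a half turn about z gives the same grasp; the last joint's range is limited). The gripper opens to 92 mm and grips with 3 to 60 N. Pads are 19 mm wide; open, the fingers measure 130 mm over their backs; the gripper's body (75 mm by 190 mm) begins 47 mm behind the grasp point.
Start: joints at [1.012, 0.434, 0.025, 1.573, -0.012, 1.134, -0.075], TCP at [0.275, -0.561, 0.238] pointing down, gripper open.
Joint ranges: [-2.62, 2.62], [-0.44, 2.09], [-1.27, 1.32], [0.08, 2.57], [-1.32, 4.46], [0.12, 2], [-2.74, 2.74]. Speed limits (rad/s): [2.22, 2.22, 3.01, 3.01, 3.14, 3.14, 3.14].

### API

Orientations are given as a rotation vector (axis times angle).
In Python, from cell import arm gives the robot as it stands.
- The arm moves only by the tool jog_arm, never from a script. Its argument "moves" is a list of rows, each a list of 4 numbers: the shift along the tool's x, y, z in m, then the turn about the tool's z in rad. In form: [[tx, ty, tz, spin], ...]. A call has 1 to 20 rows; each row is the pose to reach, as a shift and turn from the pose commanded when the call began, along the tool's axes at that moment; what a row does not reach only later rows make up. A row lasts 1/8 s, in which the tool goes at most 62.5 mm and 10.7 degrees, less where a joint would pass 70% of its speed; a pose out of reach is approached as far as the arm can. A call with a gripper value outside its range is refused whole. "hand" is the finger opening in m, from 0 to 0.0918, set as the call begins (left out, the last holds). The fingers move at their own pace and stop on an object; "newtons" is the grip in N (left out, the last holds). Time passes only in rows, so rows that repeat a pose let the fingers close. It gives the time, the measured TCP pose, the force, the opening and the grip force at its end, in the units of the state.
- arm.observe(): the state, without advancing time (a new reading comes with each control period).
- arm.get_image(name): name is "scene" or "top" or "wrist"; returns a dict with "color" (420x560x3 uint8, red, green, blue), "z_map" (420x560 float32, m along the optical axis (not along the pixel's ray), 0 where there is no reading), "fx", "fy", "cx", "cy" (pixels), "k1" (the pictures are not rectified: a ray, as slopes to the right and down, at radius r is drawn at 1 + k1 r^2 times it, then the intrinsics apply), "rvec" (rotation vector, rad) and "tvec" (3), from world to camera coordinates, as OpenCV has them. Camera axes: x right, y down, z forward; pixel columns grow to the right and rows downward; lengths in m; the calibration is good to about 2 mm. A picture is of the moment at which its call begins.
- arm.sign_off(): hands the job in; it is judged then, once.
The state is a dict: "clock": time; "joints": joint angles; "dq": joint speeds; "joint_efforts": joint torques, N m; "position": TCP position; "ee_rot": TCP orientation; "force": force on the tool from outside, world axes, zero at the start; "ft_torque": the same for the moment, N m; "width": opening from 0.0 (shut) to 1.0 (fully open); "gripper_force": force on a finger pad.
Only numpy, scipy, OpenCV 4.12 (cv2) and the standard library are available. Lean on these libraries where they do the work, as an engineer would, in place of code of your own. Each camera call takes 0.05 s, during which the arm holds its last target. There are 200 camera calls.

## Working session

There is one attempt and no reset: what is moved stays moved. The work goes in short steps, Python scripts to look and compute and a tool call to move; the robot and the scene stay as the last step left them, time stands still between calls to the robot, and variables do not carry over. Pictures are saved under pics/ and viewed, at most 10 in all, crops included, and the job is handed in when it is done.

Besides the shell and the picture viewer there is one more tool, called after ">>>" by a JSON object that holds its "fn" and its "kwargs", one argument or row to a line. jog_arm: Moves the arm, as the interface text tells. Its arguments: {"type":"object","properties":{"moves":{"type":"array"},"hand":{"type":"number"},"newtons":{"type":"number"}},"required":["moves"]}

```bash
ls; mkdir -p pics; cat > h.py <<'E'
import numpy as np, cv2
from cell import arm
from scipy.spatial.transform import Rotation as R
def cam(n):
    d=arm.get_image(n); return d
def points(d):
    h,w=d["z_map"].shape
    u,v=np.meshgrid(np.arange(w),np.arange(h))
    return pix(d,u.ravel(),v.ravel(),d["z_map"].ravel()).reshape(h,w,3)
def rays(d,u,v):
    K=np.array([[d["fx"],0,d["cx"]],[0,d["fy"],d["cy"]],[0,0,1.]])
    p=np.stack([u,v],-1).astype(np.float64).reshape(-1,1,2)
    return cv2.undistortPoints(p,K,np.array([d["k1"],0,0,0.]))[:,0]
def pix(d,u,v,z):
    s=rays(d,u,v); c=np.column_stack([s*np.asarray(z)[:,None],z])
    return (c-np.ravel(d["tvec"]))@R.from_rotvec(np.ravel(d["rvec"])).as_matrix()
def plane(d,u,v,h):
    Rm=R.from_rotvec(np.ravel(d["rvec"])).as_matrix()
    o=-Rm.T@np.ravel(d["tvec"]); s=rays(d,np.atleast_1d(u),np.atleast_1d(v))
    r=np.column_stack([s,np.ones(len(s))])@Rm
    return o+r*((h-o[2])/r[:,2])[:,None]
E
python3 - <<'E'
from h import *
o=arm.observe(); print(o)
ims={n:cam(n) for n in("top","scene")}
for n,d in ims.items():
    cv2.imwrite(f"pics/{n}0.png",d["color"][...,::-1]); print(n,d["fx"],d["k1"],d["rvec"],d["tvec"])
import pickle; pickle.dump(ims,open("ims0.pkl","wb"))
E
```

```text
pics
{'clock': 0.0, 'joints': array([ 1.01241298,  0.43519359,  0.02497823,  1.57405936, -0.0115915 ,
        1.13398098, -0.07507318]), 'dq': array([ 0.00260865, -0.00183268,  0.00210711, -0.00106996, -0.00239179,
        0.00205258,  0.00203988]), 'joint_efforts': array([-6.56096800e-04, -6.67860317e+01,  9.84675698e-01, -3.14468157e+01,
       -6.08062372e-02,  4.25951346e-02,  1.60683826e-04]), 'position': array([ 0.27484446, -0.56080401,  0.23697787]), 'ee_rot': array([-3.05900069e+00, -7.09374576e-01,  7.51491556e-04]), 'force': array([ 0.57496487, -0.68981443, -0.94446038]), 'ft_torque': array([ 0.00125864, -0.03576785,  0.03006158]), 'gripper_force': 0.0, 'width': 1.0000556657039377}
top 390.8447410010164 0.006517404832361291 [ 2.21990394 -2.17829886  0.14941224] [0.02769658 0.61615919 0.73349969]
scene 393.75415905091114 -0.06039241539532274 [ 2.16402697  1.21768503 -0.45037   ] [-0.34868655 -0.30829711  1.29699502]
```

View pics/top0.png

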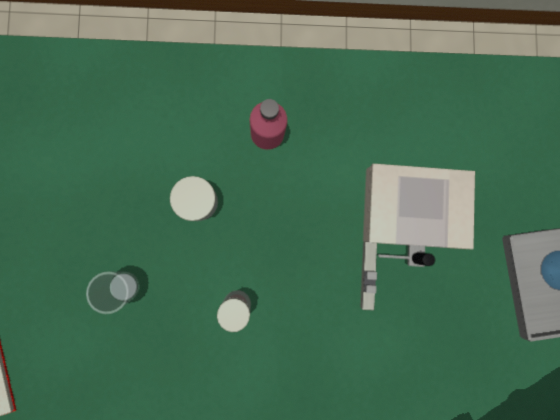

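View pics/scene0.png

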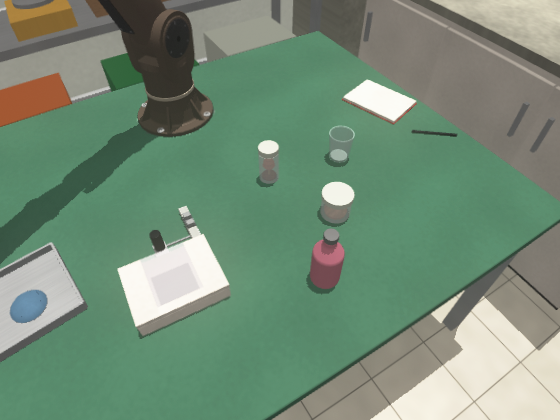

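The top view shows the jar lid at about (234,315), the viewer at (420,205), the knob at (428,259), the clip at (370,282), the squat jar at (193,199), the open jar at (107,292) and the bottle at (268,125). The scene view agrees.

```bash
cat > m.py <<'E'
from h import *
import pickle
ims=pickle.load(open("ims0.pkl","rb"))
d=ims["top"]; P=points(d); g=d["color"].astype(int)
def box(u0,u1,v0,v1):
    m=np.zeros(P.shape[:2],bool); m[v0:v1,u0:u1]=1; return m
# jar lid
m=box(210,260,290,340)&(P[...,2]>.10)&(P[...,2]<.12)&(g.min(2)>120)
c=cv2.minEnclosingCircle(np.argwhere(m)[:,::-1].astype(np.float32)); print("lid px",c,"z",np.median(P[m][:,2]))
q=plane(d,c[0][0],c[0][1],.11); q2=plane(d,c[0][0]+c[1],c[0][1],.11); print("jar",q,"r",np.linalg.norm(q-q2))
# same with scene
s=ims["scene"]; Ps=points(s); gs=s["color"].astype(int)
ms=np.zeros(m.shape,bool); ms[130:165,250:290]=1; ms&=(Ps[...,2]>.104)&(Ps[...,2]<.118)&(gs.min(2)>110)
print("scene lid mean",Ps[ms].mean(0),ms.sum())
for n,b in dict(squat=(165,225,170,230),open=(80,145,265,320),bottle=(245,295,95,155)).items():
    k=box(*b)&(P[...,2]>.03); print(n,k.sum(),Ps.shape and np.median(P[k],0),P[k].min(0),P[k].max(0))
# viewer top
k=box(355,490,150,255)&(abs(P[...,2]-.05)<.008)&(P[...,2]>.04)
pp=plane(d,*np.argwhere(k)[:,::-1].T,.05)[:,:2]
r=cv2.minAreaRect(np.argwhere(k)[:,::-1].astype(np.float32)); bp=cv2.boxPoints(r); print("px",bp)
r2=cv2.minAreaRect((pp*1000).astype(np.float32)); print("viewer mm",r2,np.median(P[k][:,2]))
# knob
k=box(400,450,235,280)&(P[...,2]>.075)&(P[...,2]<.095); print("knob",k.sum(),P[k].mean(0) if k.any() else 0, np.argwhere(k).mean(0))
k=box(350,385,235,315)&(P[...,2]>.012)&(P[...,2]<.045)
pp=P[k]; print("rail",k.sum(),pp.min(0),pp.max(0))
k2=k&(P[...,2]>.027); print("clip",k2.sum(),P[k2].mean(0),P[k2].min(0),P[k2].max(0))
c=d["color"][150:320,350:490][...,::-1]; cv2.imwrite("pics/crop1.png",cv2.resize(c,None,fx=3.5,fy=3.5,interpolation=cv2.INTER_CUBIC)[:595,:490])
E
python3 m.py
```

```text
lid px ((232.83067321777344, 314.70318603515625), 16.35805892944336) z 0.11072504532675209
jar [[0.42000664 0.114349   0.11      ]] r 0.027359168802550855
scene lid mean [0.42158022 0.11140937 0.10983125] 246
squat 1641 [0.61831196 0.19407749 0.07256398] [0.54874774 0.07525083 0.03090962] [0.65914413 0.23534341 0.7820833 ]
open 1186 [0.44924234 0.34689201 0.06951464] [0.41619907 0.07525083 0.03001041] [0.54874774 0.36819741 0.7820833 ]
bottle 1403 [0.7479787  0.0616507  0.11274485] [0.54874774 0.02677446 0.03093784] [0.79134135 0.09428826 0.7820833 ]
px [[367.9904  252.2589 ]
 [371.27805 163.49178]
 [475.80136 167.36302]
 [472.5137  256.13013]]
viewer mm ((607.115234375, -236.95751953125), (202.5705108642578, 168.1906280517578), 87.23206329345703) 0.050618013929380555
knob 156 [ 0.5164777  -0.23160397  0.0844533 ] [258.8525641  427.69230769]
rail 889 [ 0.41529648 -0.16961177  0.01212494] [ 0.5581811  -0.13013121  0.04477623]
clip 193 [ 0.48022627 -0.14358337  0.03395355] [ 0.44974976 -0.16961177  0.02701387] [ 0.55811117 -0.13371107  0.04477623]
```

View pics/crop1.png

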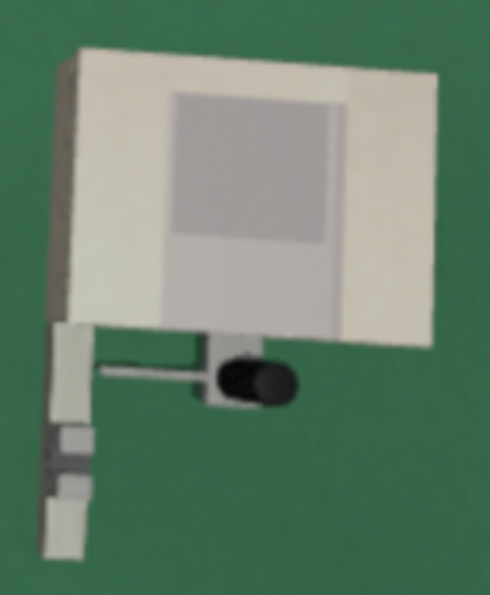

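The crop shows the viewer's top corners near (82,48), (437,72), (433,346) and (70,322). The clip gap is at about (75,462), the pointer at y≈372, and the knob top at (275,384).

```bash
cat > m2.py <<'E'
from h import *
import pickle
d=pickle.load(open("ims0.pkl","rb"))["top"]; P=points(d)
k=np.zeros(P.shape[:2],np.uint8); k[150:262,355:490]=(abs(P[150:262,355:490,2]-.05)<.008)
k=cv2.morphologyEx(k,cv2.MORPH_OPEN,np.ones((27,27),np.uint8))
pp=plane(d,*np.argwhere(k)[:,::-1].T,.05)[:,:2]
print("viewer",cv2.minAreaRect((pp*1000).astype(np.float32)))
f=lambda x,y,h:plane(d,350+(x+.5)/3.5-.5,150+(y+.5)/3.5-.5,h)[0]
C=np.array([f(82,48,.05),f(437,72,.05),f(433,346,.05),f(70,322,.05)])  # FL FR NR NL
print(C.round(4),np.linalg.norm(C[0]-C[1]),np.linalg.norm(C[1]-C[2]),np.linalg.norm(C[0]-C[3]))
ey=((C[0]-C[1])+(C[3]-C[2]))[:2]; ex=((C[0]-C[3])+(C[1]-C[2]))[:2]
a1=np.arctan2(-ey[0],ey[1]); a2=np.arctan2(ex[1],ex[0]); print("yaw",a1,a2)
a=(a1+a2)/2; X=np.array([np.cos(a),np.sin(a)]); Y=np.array([-X[1],X[0]]); c=C.mean(0)[:2]
V=lambda p:np.round([(p[:2]-c)@X,(p[:2]-c)@Y],4)
print("c",c,"window",c+.02*X)
for n,x,y,h in [("ptr tip",102,371,.028),("gap edge1",93,454,.034),("gap edge2",92,475,.034),("gap",92,464,.034),("knobtop",275,384,.085),("clip top",95,427,.034),("clip bot",90,500,.034)]:
    print(n,f(x,y,h).round(4),V(f(x,y,h)))
print("knob world exp",c-.1*X)
E
python3 m2.py
```

```text
viewer ((616.2578125, -232.78121948242188), (191.04006958007812, 147.64671325683594), 87.4399642944336)
[[ 0.6954 -0.143   0.05  ]
 [ 0.687  -0.3423  0.05  ]
 [ 0.5358 -0.3358  0.05  ]
 [ 0.5454 -0.1357  0.05  ]] 0.1994576971257678 0.1513612118988741 0.15010713972412865
yaw -0.04511488233068687 -0.045805960694395846
c [ 0.61590759 -0.23920819] window [ 0.63588693 -0.24011708]
ptr tip [ 0.5186 -0.1599  0.028 ] [-0.1008  0.0748]
gap edge1 [ 0.4737 -0.1527  0.034 ] [-0.146   0.0799]
gap edge2 [ 0.4624 -0.1521  0.034 ] [-0.1573  0.08  ]
gap [ 0.4683 -0.1522  0.034 ] [-0.1514  0.0803]
knobtop [ 0.5156 -0.2323  0.085 ] [-0.1005  0.0023]
clip top [ 0.4883 -0.1539  0.034 ] [-0.1313  0.0794]
clip bot [ 0.449  -0.1509  0.034 ] [-0.1708  0.0806]
knob world exp [ 0.51601091 -0.23466371]
```

```bash
cat >> h.py <<'E'
def to(x,y,z,yaw=None):
    o=arm.observe(); M=R.from_rotvec(o["ee_rot"]).as_matrix()
    s=M.T@(np.array([x,y,z])-o["position"]); y0=np.arctan2(M[1,0],M[0,0])
    sp=0 if yaw is None else (y0-yaw+np.pi)%(2*np.pi)-np.pi
    print("clock",o["clock"],"pos",o["position"].round(4),"yaw",y0.round(4),"j",o["joints"].round(2),"-> shift",s.round(4),"spin",round(sp,4))
E
python3 -c "
from h import *
to(.4205,.113,.2,1.525)"
```

```text
clock 0.1 pos [ 0.2749 -0.5608  0.237 ] yaw 0.4558 j [ 1.01  0.44  0.02  1.57 -0.01  1.13 -0.08] -> shift [ 0.4273 -0.5409  0.0377] spin -1.0692
```

>>> {"fn": "jog_arm", "kwargs": {
  "moves": [
    [0.427, -0.541, 0.038, -1.069],
    [0.427, -0.541, 0.038, -1.069],
    [0.427, -0.541, 0.038, -1.069],
    [0.427, -0.541, 0.038, -1.069],
    [0.427, -0.541, 0.038, -1.069],
    [0.427, -0.541, 0.038, -1.069],
    [0.427, -0.541, 0.038, -1.069],
    [0.427, -0.541, 0.038, -1.069],
    [0.427, -0.541, 0.038, -1.069],
    [0.427, -0.541, 0.038, -1.069],
    [0.427, -0.541, 0.038, -1.069],
    [0.427, -0.541, 0.038, -1.069],
    [0.427, -0.541, 0.038, -1.069],
    [0.427, -0.541, 0.038, -1.069],
    [0.427, -0.541, 0.038, -1.069],
    [0.427, -0.541, 0.038, -1.069],
    [0.427, -0.541, 0.038, -1.069]
  ],
  "hand": 0.0918,
  "newtons": 20
}}

```text
clock: 2.22
position: [0.4205, 0.1121, 0.1998]
ee_rot: [2.273, 2.169, -0.0]
force: [-0.5, 0.3, 0.7]
width: 1.002
gripper_force: 0.0
```

```bash
python3 - <<'E'
from h import *
to(.4205,.113,.072,1.525)
d=cam("wrist"); cv2.imwrite("pics/w1.png",d["color"][...,::-1])
P=points(d); m=(abs(P[...,2]-.11)<.006)&(d["color"].min(2)>90)&(np.hypot(P[...,0]-.42,P[...,1]-.113)<.05)
if m.any():
    p=P[m]; print(m.sum(),p.min(0),p.max(0),p.mean(0)); 
    (c,r)=cv2.minEnclosingCircle((p[:,:2]*1000).astype(np.float32)); print(c,r)
E
```

```text
clock 2.225 pos [0.4205 0.1121 0.1998] yaw 1.5239 j [ 0.16  0.23 -0.64  2.02  0.17  0.94 -0.61] -> shift [ 0.0009 -0.      0.1278] spin -0.0011
4171 [0.39230477 0.08797529 0.10401217] [0.44547618 0.14171761 0.11320397] [0.41917737 0.1158069  0.11093048]
(419.24176025390625, 114.75271606445312) 27.028430938720703
```

View pics/w1.png

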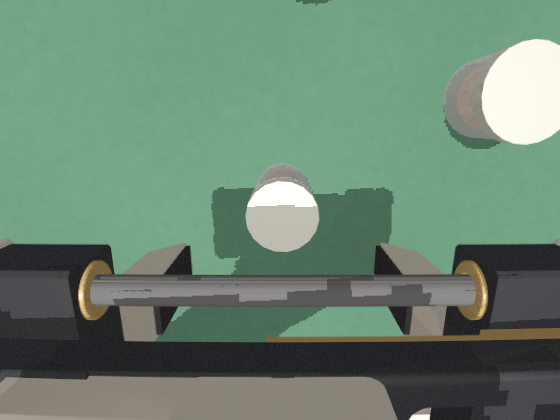

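The wrist view shows the lid at (282,216), centred between the jaws. The fit gives (0.419, 0.115) with r = 27.0 mm, as expected. Descending and gripping.

>>> {"fn": "jog_arm", "kwargs": {
  "moves": [
    [0.002, 0.001, 0.03, 0],
    [0.002, 0.001, 0.06, 0],
    [0.002, 0.001, 0.09, 0],
    [0.002, 0.001, 0.11, 0],
    [0.002, 0.001, 0.128, 0],
    [0.002, 0.001, 0.128, 0]
  ]
}}

```text
clock: 3.02
position: [0.4208, 0.1142, 0.0709]
ee_rot: [-2.271, -2.169, 0.003]
force: [0.3, 0.2, 0.2]
width: 0.998
gripper_force: 0.0
```

>>> {"fn": "jog_arm", "kwargs": {
  "moves": [
    [0, 0, 0, 0],
    [0, 0, 0, 0],
    [0, 0, 0, 0],
    [0, 0, 0, 0],
    [0, 0, 0, 0],
    [0, 0, 0, 0],
    [0, 0, 0, 0],
    [0, 0, 0, 0]
  ],
  "hand": 0.03,
  "newtons": 20
}}

```text
clock: 4.03
position: [0.4215, 0.1144, 0.0718]
ee_rot: [2.272, 2.17, -0.0]
force: [-2.1, -0.6, 5.7]
width: 0.586
gripper_force: 19.9
```

>>> {"fn": "jog_arm", "kwargs": {
  "moves": [
    [0, 0, -0.02, 0],
    [0, 0, -0.05, 0],
    [0, 0, -0.09, 0],
    [0, 0, -0.09, 0]
  ]
}}

```text
clock: 4.53
position: [0.4231, 0.115, 0.1638]
ee_rot: [2.271, 2.167, 0.006]
force: [0.3, -0.3, -2.3]
width: 0.586
gripper_force: 19.9
```

```bash
python3 - <<'E'
from h import *
to(.63,-.09,.162,1.525)
to(.63,-.09,.102,1.525)
o=arm.observe(); print(o["width"]*.0918,o["gripper_force"],o["force"])
E
```

```text
clock 4.525 pos [0.4231 0.115  0.1638] yaw 1.5242 j [ 0.14  0.29 -0.63  2.07  0.23  0.85 -0.67] -> shift [-0.1952  0.2162  0.0026] spin -0.0008
clock 4.525 pos [0.4231 0.115  0.1638] yaw 1.5242 j [ 0.14  0.29 -0.63  2.07  0.23  0.85 -0.67] -> shift [-0.1953  0.2159  0.0626] spin -0.0008
0.05376224117004802 19.86924022436142 [ 0.31079679 -0.32477137 -2.33337306]
```

>>> {"fn": "jog_arm", "kwargs": {
  "moves": [
    [-0.01, 0.01, 0, 0],
    [-0.03, 0.03, 0, 0],
    [-0.05, 0.055, 0, 0],
    [-0.075, 0.08, 0, 0],
    [-0.1, 0.11, 0, 0],
    [-0.125, 0.14, 0, 0],
    [-0.15, 0.165, 0, 0],
    [-0.17, 0.19, 0.02, 0],
    [-0.185, 0.21, 0.04, 0],
    [-0.195, 0.215, 0.06, 0],
    [-0.195, 0.215, 0.062, 0],
    [-0.195, 0.215, 0.062, 0]
  ]
}}

```text
clock: 6.02
position: [0.6266, -0.0893, 0.0996]
ee_rot: [-2.27, -2.17, 0.0]
force: [0.9, 1.1, -1.2]
width: 0.585
gripper_force: 19.9
```

```bash
python3 - <<'E'
from h import *
to(.63,-.1128,.102,1.525)
to(.63,-.1488,.102,1.525)
E
```

```text
clock 6.025 pos [ 0.6266 -0.0893  0.0996] yaw 1.5257 j [ 0.37  0.63 -0.48  1.67  0.35  0.93 -0.28] -> shift [-0.0233  0.0044 -0.0024] spin 0.0007
clock 6.025 pos [ 0.6266 -0.0893  0.0996] yaw 1.5257 j [ 0.37  0.63 -0.48  1.67  0.35  0.93 -0.28] -> shift [-0.0593  0.0061 -0.0024] spin 0.0007
```

>>> {"fn": "jog_arm", "kwargs": {
  "moves": [
    [-0.01, 0, -0.002, 0],
    [-0.02, 0, -0.002, 0],
    [-0.024, 0, -0.002, 0],
    [-0.028, 0, -0.002, 0],
    [-0.032, 0, -0.002, 0],
    [-0.036, 0, -0.002, 0],
    [-0.04, 0, -0.002, 0],
    [-0.044, 0, -0.002, 0]
  ]
}}

```text
clock: 7.02
position: [0.6262, -0.1321, 0.1029]
ee_rot: [-2.27, -2.171, -0.005]
force: [-1.2, 6.4, 5.5]
width: 0.589
gripper_force: 20.0
```

```bash
python3 - <<'E'
from h import *
to(.63,-.1488,.102,1.525)
o=arm.observe(); print(o["force"],o["ft_torque"],o["gripper_force"])
d=cam("scene"); c=d["color"][170:330,90:290][...,::-1]
cv2.imwrite("pics/s1.png",cv2.resize(c,None,fx=3.5,fy=3.5))
E
```

```text
clock 7.025 pos [ 0.6262 -0.1321  0.1029] yaw 1.5264 j [ 0.44  0.64 -0.48  1.65  0.35  0.94 -0.21] -> shift [-0.0165  0.0045  0.0008] spin 0.0014
[-1.20261394  6.42722777  5.53803583] [1.50276112 0.04616065 0.04438989] 20.00137008726597
```

View pics/s1.png

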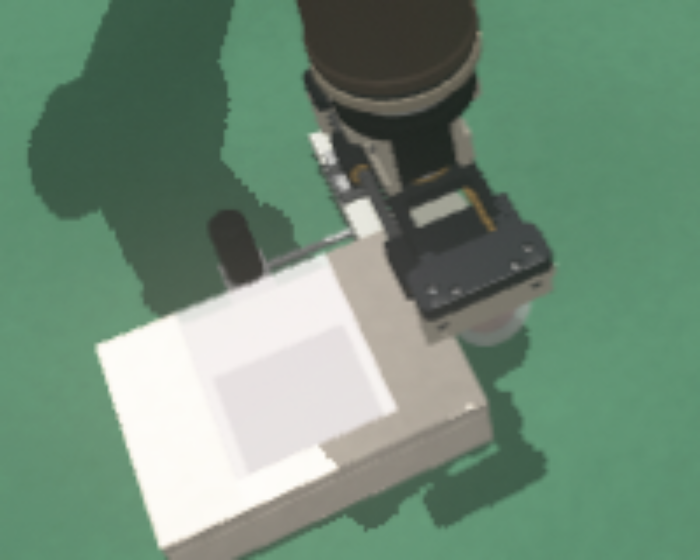

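The scene crop shows the jar's bottom swinging out at (495,325), away from the wall while the gripper pushes in. Contact is 6 N and the jar is pivoting. Continuing.

>>> {"fn": "jog_arm", "kwargs": {
  "moves": [
    [-0.004, 0, 0, 0],
    [-0.008, 0, 0, 0],
    [-0.012, 0, 0, 0],
    [-0.016, 0, 0, 0],
    [-0.018, 0, 0, 0],
    [-0.018, 0, 0, 0]
  ]
}}

```text
clock: 7.82
position: [0.6246, -0.1527, 0.1017]
ee_rot: [2.272, 2.169, 0.0]
force: [1.8, 2.7, 0.6]
width: 0.584
gripper_force: 20.0
```

```bash
python3 - <<'E'
from h import *
to(.63,-.1488,.102,1.525)
d=cam("wrist"); cv2.imwrite("pics/w2.png",d["color"][...,::-1])
P=points(d); g=d["color"]
m=(g.min(2)>90)&(np.hypot(P[...,0]-.626,P[...,1]+.165)<.06)&(P[...,2]>.09)&(P[...,2]<.165)
p=P[m]; print(m.sum(),p.mean(0)); 
u,s,v=np.linalg.svd(p-p.mean(0),full_matrices=False); print(s,v[2],np.degrees(np.arccos(abs(v[2,2]))))
np.save("w2P.npy",P)
E
```

```text
clock 7.825 pos [ 0.6246 -0.1527  0.1017] yaw 1.5242 j [ 0.46  0.64 -0.47  1.64  0.35  0.94 -0.18] -> shift [ 0.0042  0.0052 -0.0003] spin -0.0008
18293 [ 0.6246223  -0.13262307  0.12764341]
[2.73084542 2.47164703 1.12606867] [0.0439433  0.76463035 0.64296922] 49.98641539828728
```

View pics/w2.png

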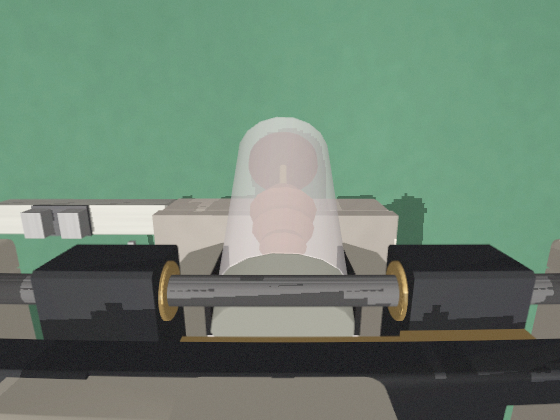

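The wrist view shows the jar clearly tipped, its bottom out at (284,140) and its lid end at (284,310). I'll measure the angle along the ridge line.

```bash
python3 - <<'E'
from h import *
P=np.load("w2P.npy")
for r in list(range(116,272,8))+[312,320,328]: print(r,P[r,262].round(4),P[r,284].round(4))
E
```

```text
116 [ 6.127e-01 -7.870e-02  1.000e-04] [ 0.6282 -0.0795  0.002 ]
124 [ 0.6158 -0.084   0.0601] [ 0.6277 -0.0846  0.0648]
132 [ 0.6159 -0.0881  0.0669] [ 0.6275 -0.0885  0.0714]
140 [ 0.6161 -0.0919  0.0739] [ 0.6273 -0.0923  0.0767]
148 [ 0.6163 -0.0955  0.0801] [ 0.6271 -0.0958  0.0831]
156 [ 0.6164 -0.0988  0.086 ] [ 0.6269 -0.0991  0.0881]
164 [ 0.6165 -0.102   0.0913] [ 0.6267 -0.1022  0.0941]
172 [ 0.6166 -0.105   0.0968] [ 0.6265 -0.1049  0.1002]
180 [ 0.6167 -0.1078  0.1017] [ 0.6264 -0.108   0.1032]
188 [ 0.6169 -0.1104  0.1066] [ 0.6262 -0.1106  0.1082]
196 [ 0.617  -0.1129  0.1114] [ 0.6261 -0.113   0.1128]
204 [ 0.617  -0.1156  0.1144] [ 0.626  -0.1156  0.1161]
212 [ 0.617  -0.118   0.1181] [ 0.6258 -0.1179  0.1202]
220 [ 0.6171 -0.1203  0.1218] [ 0.6257 -0.1202  0.1234]
228 [ 0.6173 -0.1221  0.1265] [ 0.6256 -0.1225  0.1266]
236 [ 0.6173 -0.1244  0.1292] [ 0.6255 -0.1241  0.1311]
244 [ 0.6174 -0.1259  0.1337] [ 0.6254 -0.1261  0.1342]
252 [ 0.6174 -0.1283  0.1355] [ 0.6253 -0.1278  0.1377]
260 [ 0.6175 -0.1299  0.139 ] [ 0.6252 -0.1299  0.1397]
268 [ 0.6176 -0.1313  0.1425] [ 0.6251 -0.1318  0.1422]
312 [ 0.617 -0.145  0.148] [ 0.6244 -0.1457  0.1474]
320 [ 0.6166 -0.1495  0.1456] [ 0.6242 -0.1503  0.1449]
328 [ 0.616  -0.1554  0.1415] [ 0.624  -0.1562  0.1409]
```

Tilt is about 32°. Backing off, lifting and holding clear.

>>> {"fn": "jog_arm", "kwargs": {
  "moves": [
    [0.01, 0, -0.01, 0],
    [0.02, 0, -0.03, 0],
    [0.02, 0, -0.05, 0],
    [0.02, 0, -0.06, 0],
    [0.02, 0, -0.06, 0],
    [0.02, 0, -0.06, 0],
    [0.02, 0, -0.06, 0],
    [0.02, 0, -0.06, 0],
    [0.02, 0, -0.06, 0],
    [0.02, 0, -0.06, 0],
    [0.02, 0, -0.06, 0],
    [0.02, 0, -0.06, 0],
    [0.02, 0, -0.06, 0]
  ]
}}

```text
clock: 9.5
position: [0.6254, -0.1322, 0.1618]
ee_rot: [2.272, 2.17, 0.0]
force: [-0.6, -0.2, -1.4]
width: 0.587
gripper_force: 20.0
```

```bash
python3 - <<'E'
from h import *
d=cam("wrist"); P=points(d)
a,b=P[130:260,284],0
i=(a[:,2]>.08); q=a[i]; k=np.polyfit(q[:,2],q[:,1],1); print("tilt",np.degrees(np.arctan(-k[0])),q[0],q[-1])
t=cam("top"); Pt=points(t); m=(Pt[...,2]>.006)&(Pt[...,2]<.2); m[:,:480]=0; m[:180]=0
print("tray",Pt[m].min(0),Pt[m].max(0))
to(.64,-.42,.162,1.525)
E
```

```text
tilt 14.590409373035227 [ 0.6282346  -0.06710136  0.12851285] [ 0.62597328 -0.10890502  0.20025532]
tray [ 0.20575911 -0.53342679  0.00600118] [ 0.52906396 -0.42728814  0.02843674]
clock 9.6 pos [ 0.6254 -0.1322  0.1618] yaw 1.5248 j [ 0.45  0.58 -0.5   1.59  0.31  1.05 -0.18] -> shift [-2.868e-01  2.790e-02 -2.000e-04] spin -0.0002
```

>>> {"fn": "jog_arm", "kwargs": {
  "moves": [
    [-0.02, 0, -0.01, 0],
    [-0.05, 0.005, -0.02, 0],
    [-0.09, 0.01, -0.02, 0],
    [-0.13, 0.015, -0.02, 0],
    [-0.17, 0.02, -0.02, 0],
    [-0.21, 0.025, -0.02, 0],
    [-0.25, 0.028, -0.02, 0],
    [-0.275, 0.028, -0.02, 0],
    [-0.287, 0.028, -0.01, 0],
    [-0.287, 0.028, 0.02, 0],
    [-0.287, 0.028, 0.05, 0],
    [-0.287, 0.028, 0.075, 0],
    [-0.287, 0.028, 0.08, 0],
    [-0.287, 0.028, 0.08, 0]
  ]
}}

```text
clock: 11.35
position: [0.6404, -0.4195, 0.0818]
ee_rot: [-2.271, -2.17, -0.001]
force: [0.5, -1.0, -1.8]
width: 0.586
gripper_force: 20.0
```

```bash
python3 - <<'E'
from h import *
to(.64,-.3675,.08,1.525)
d=cam("wrist"); P=points(d); cv2.imwrite("pics/w3.png",d["color"][...,::-1])
for r in range(116,336,12): print(r,P[r,284].round(4))
E
```

```text
clock 11.35 pos [ 0.6404 -0.4195  0.0818] yaw 1.5254 j [ 0.74  0.84 -0.43  1.29  0.36  1.09  0.22] -> shift [ 0.052  -0.0028  0.0019] spin 0.0004
116 [ 6.438e-01 -3.465e-01  3.000e-04]
128 [ 0.6433 -0.3534  0.047 ]
140 [ 0.643  -0.3591  0.0568]
152 [ 0.6427 -0.3644  0.0647]
164 [ 0.6425 -0.369   0.0741]
176 [ 0.6422 -0.3733  0.082 ]
188 [ 0.642  -0.3776  0.0877]
200 [ 0.6418 -0.3812  0.0944]
212 [ 0.6416 -0.3848  0.1003]
224 [ 0.6415 -0.3879  0.1061]
236 [ 0.6413 -0.3908  0.1117]
248 [ 0.6411 -0.3938  0.1161]
260 [ 0.641  -0.3966  0.1204]
272 [ 0.6408 -0.3997  0.1235]
284 [ 0.6412 -0.3888  0.1539]
296 [ 0.6411 -0.3916  0.1549]
308 [ 0.6404 -0.4095  0.1301]
320 [ 0.6401 -0.4168  0.1258]
332 [ 0.6397 -0.4259  0.1194]
```

View pics/w3.png

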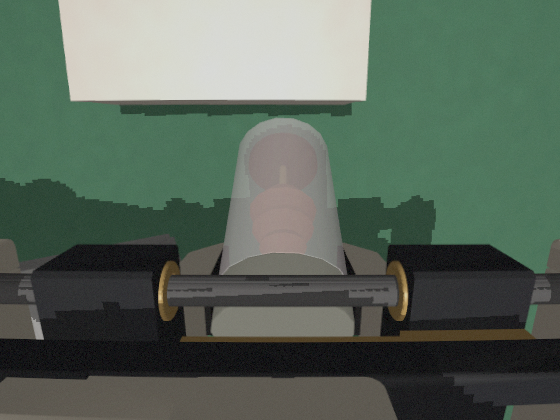

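The wrist view shows the jar still tipped at about 32°, its bottom at (284,125) facing the viewer's side wall (edge at row 100). The bottom corner is at z≈0.045, so I'll lower 9 mm more, then push towards the wall to level it.

>>> {"fn": "jog_arm", "kwargs": {
  "moves": [
    [0, 0, 0.005, 0],
    [0, 0, 0.009, 0],
    [0.006, 0, 0.009, 0],
    [0.012, 0, 0.009, 0],
    [0.016, 0, 0.009, 0],
    [0.02, 0, 0.009, 0],
    [0.024, 0, 0.009, 0],
    [0.028, 0, 0.009, 0],
    [0.032, 0, 0.009, 0],
    [0.036, 0, 0.009, 0],
    [0.04, 0, 0.009, 0]
  ]
}}

```text
clock: 12.78
position: [0.6424, -0.3833, 0.0745]
ee_rot: [2.27, 2.164, -0.003]
force: [0.1, -6.9, 1.9]
width: 0.583
gripper_force: 20.0
```

```bash
cat > tilt.py <<'E'
from h import *
to(.64,-.3675,.072,1.525)
o=arm.observe(); print(o["force"],o["gripper_force"])
d=cam("wrist"); P=points(d)
for r in range(116,340,8): print(r,P[r,284].round(4))
E
python3 tilt.py
```

```text
clock 12.775 pos [ 0.6424 -0.3833  0.0745] yaw 1.5227 j [ 0.7   0.81 -0.43  1.36  0.36  1.04  0.16] -> shift [ 0.0157 -0.0032  0.0025] spin -0.0023
[ 0.10579964 -6.94829163  1.92029279] 19.99909356236458
116 [ 0.6457 -0.3115  0.0506]
124 [ 0.6455 -0.3152  0.0508]
132 [ 0.6454 -0.3191  0.05  ]
140 [ 0.6452 -0.3229  0.0513]
148 [ 0.6444 -0.3134  0.2223]
156 [ 0.6448 -0.3309  0.0503]
164 [ 0.6446 -0.3348  0.0511]
172 [ 0.6444 -0.3388  0.051 ]
180 [ 0.6442 -0.3447  0.0406]
188 [ 0.644  -0.347   0.0513]
196 [ 0.6438 -0.3492  0.0603]
204 [ 0.6437 -0.3505  0.0712]
212 [ 0.6436 -0.3524  0.0783]
220 [ 0.6434 -0.3538  0.0858]
228 [ 0.6433 -0.3547  0.094 ]
236 [ 0.6432 -0.3562  0.0991]
244 [ 0.6431 -0.3578  0.1036]
252 [ 0.643  -0.3587  0.1092]
260 [ 0.643  -0.359   0.1157]
268 [ 0.6429 -0.3604  0.1191]
276 [ 0.6431 -0.3514  0.1436]
284 [ 0.6431 -0.3522  0.1464]
292 [ 0.643  -0.3539  0.1473]
300 [ 0.6429 -0.3562  0.1472]
308 [ 0.6421 -0.3766  0.1168]
316 [ 0.6419 -0.3802  0.116 ]
324 [ 0.6417 -0.385   0.1138]
332 [ 0.6416 -0.3879  0.1144]
```

>>> {"fn": "jog_arm", "kwargs": {
  "moves": [
    [0.003, 0, 0, 0],
    [0.006, 0, 0, 0],
    [0.009, 0, 0, 0],
    [0.011, 0, 0, 0],
    [0.012, 0, 0, 0],
    [0.012, 0, 0, 0]
  ]
}}

```text
clock: 13.58
position: [0.6429, -0.3704, 0.0741]
ee_rot: [2.27, 2.166, -0.002]
force: [-0.8, -5.0, 1.9]
width: 0.586
gripper_force: 20.0
```

```bash
cat > tilt.py <<'E'
from h import *
to(.64,-.3675,.072,1.525)
o=arm.observe(); print(o["force"],o["gripper_force"])
d=cam("wrist"); P=points(d); z0=o["position"][2]
q=P[116:276,284]; q=q[(q[:,2]>.056+max(0,z0-.073))&(q[:,2]<z0+.047)&(abs(q[:,1]-o["position"][1]-.027)<.03)]
k=np.polyfit(q[:,2],q[:,1],1); print("tilt",np.degrees(np.arctan(-k[0])),len(q),q[0],q[-1],"resid",np.std(q[:,1]-np.polyval(k,q[:,2])))
l=P[306:338,284]; print(l[::6])
E
python3 tilt.py
```

```text
clock 13.575 pos [ 0.6429 -0.3704  0.0741] yaw 1.5236 j [ 0.69  0.81 -0.43  1.38  0.36  1.03  0.14] -> shift [ 0.0028 -0.0031  0.0021] spin -0.0014
[-0.76276171 -4.99977919  1.91353104] 19.999773055315018
tilt 5.546141224490388 68 [ 0.64411575 -0.34181258  0.05972232] [ 0.64328479 -0.35141857  0.11509651] resid 0.001391730774439168
[[ 0.64336911 -0.34503996  0.14678307]
 [ 0.64261764 -0.36543437  0.11620693]
 [ 0.64246607 -0.36890084  0.11451644]
 [ 0.64234453 -0.37151969  0.11427598]
 [ 0.64223923 -0.37368938  0.11475518]
 [ 0.64321192 -0.34702143  0.15619818]]
```

>>> {"fn": "jog_arm", "kwargs": {
  "moves": [
    [0.002, 0, 0, 0],
    [0.004, 0, 0, 0],
    [0.004, 0, 0, 0],
    [0.004, 0, 0, 0]
  ]
}}

```text
clock: 14.12
position: [0.6431, -0.3661, 0.074]
ee_rot: [2.271, 2.166, -0.001]
force: [0.6, -6.0, 2.4]
width: 0.583
gripper_force: 20.0
```

```bash
python3 tilt.py; python3 - <<'E'
from h import *
d=cam("wrist"); P=points(d)
for c in (270,284,298):
  print([tuple((P[r,c,1:]*1000).round(1)) for r in range(180,276,8)])
E
```

```text
clock 14.125 pos [ 0.6431 -0.3661  0.074 ] yaw 1.5237 j [ 0.68  0.8  -0.43  1.39  0.36  1.03  0.14] -> shift [-0.0015 -0.003   0.002 ] spin -0.0013
[ 0.59811673 -6.03925782  2.35446477] 19.999826923012733
tilt 3.9328572533231787 64 [ 0.64417257 -0.33953739  0.05960154] [ 0.64345251 -0.34704044  0.1151684 ] resid 0.0017757456510034083
[[ 0.64352679 -0.34111975  0.14606579]
 [ 0.64275551 -0.36194326  0.1147671 ]
 [ 0.64263961 -0.36442661  0.11466934]
 [ 0.64253775 -0.36652098  0.11521435]
 [ 0.64241729 -0.36911425  0.11503167]
 [ 0.64337352 -0.34304127  0.15566309]]
[(np.float64(-325.2), np.float64(51.3)), (np.float64(-329.4), np.float64(50.6)), (np.float64(-333.5), np.float64(50.9)), (np.float64(-337.6), np.float64(51.4)), (np.float64(-340.0), np.float64(58.5)), (np.float64(-340.1), np.float64(72.4)), (np.float64(-339.9), np.float64(85.1)), (np.float64(-339.8), np.float64(95.7)), (np.float64(-339.5), np.float64(105.6)), (np.float64(-339.7), np.float64(112.7)), (np.float64(-341.9), np.float64(114.5)), (np.float64(-345.1), np.float64(114.0))]
[(np.float64(-325.8), np.float64(49.8)), (np
[... 225 characters left out ...]
t64(85.3)), (np.float64(-340.1), np.float64(95.6)), (np.float64(-339.7), np.float64(105.7)), (np.float64(-340.0), np.float64(112.8)), (np.float64(-342.1), np.float64(114.7)), (np.float64(-344.8), np.float64(115.1))]
[(np.float64(-325.9), np.float64(50.8)), (np.float64(-330.2), np.float64(50.2)), (np.float64(-334.3), np.float64(50.5)), (np.float64(-338.4), np.float64(51.1)), (np.float64(-341.0), np.float64(57.4)), (np.float64(-340.9), np.float64(71.8)), (np.float64(-341.0), np.float64(83.5)), (np.float64(-340.5), np.float64(95.3)), (np.float64(-340.5), np.float64(104.3)), (np.float64(-340.1), np.float64(112.9)), (np.float64(-342.1), np.float64(115.3)), (np.float64(-345.2), np.float64(114.8))]
```

The jar's side line is now vertical (y constant to within 0.6 mm over 50 mm). Backing off, lifting and moving over the window.

>>> {"fn": "jog_arm", "kwargs": {
  "moves": [
    [-0.004, 0, 0, 0],
    [-0.006, 0, -0.02, 0],
    [-0.006, 0, -0.05, 0],
    [-0.006, 0, -0.075, 0],
    [0.01, 0, -0.075, 0],
    [0.035, 0, -0.075, 0],
    [0.065, 0, -0.075, 0],
    [0.095, 0, -0.075, 0],
    [0.115, 0, -0.075, 0],
    [0.126, 0, -0.075, 0],
    [0.126, 0, -0.075, 0],
    [0.126, 0, -0.075, 0]
  ]
}}

```text
clock: 15.72
position: [0.6482, -0.2399, 0.1475]
ee_rot: [2.273, 2.168, -0.001]
force: [-0.2, -1.4, -1.6]
width: 0.584
gripper_force: 20.0
```

```bash
cat > lid.py <<'E'
from h import *
d=cam("wrist"); P=points(d); o=arm.observe(); p0=o["position"]
for c in (270,298): print([tuple((P[r,c,1:]*1000).round(1).tolist()) for r in range(180,276,12)])
z=P[306:338,240:330].reshape(-1,3); z=z[abs(z[:,2]-p0[2]-.041)<.006]; print("lid z",np.median(z[:,2]),len(z))
t=cam("top"); Q=points(t); m=(abs(Q[...,2]-np.median(z[:,2]))<.01)&(np.hypot(Q[...,0]-p0[0],Q[...,1]-p0[1])<.04)&(t["color"].min(2)>100); print("top lid px",m.sum())
to(.6359,-.2401,.12,1.525)
E
python3 lid.py
```

```text
[(-211.2, 51.0), (-213.7, 82.5), (-213.8, 114.9), (-213.6, 140.3), (-214.0, 158.0), (-213.6, 174.3), (-213.3, 187.2), (-217.4, 188.0)]
[(-212.3, 50.5), (-215.7, 77.2), (-214.8, 113.9), (-214.5, 139.4), (-214.5, 158.1), (-214.8, 172.4), (-214.5, 185.5), (-217.5, 188.8)]
lid z 0.1881970194744385 2606
top lid px 150
clock 15.825 pos [ 0.6482 -0.24    0.1476] yaw 1.5228 j [ 0.56  0.67 -0.47  1.47  0.32  1.09 -0.02] -> shift [-0.0007 -0.0123  0.0276] spin -0.0022
```

>>> {"fn": "jog_arm", "kwargs": {
  "moves": [
    [0, -0.006, 0, 0],
    [0, -0.012, 0, 0],
    [0, -0.012, 0.005, 0],
    [0, -0.012, 0.011, 0],
    [0, -0.012, 0.017, 0],
    [0, -0.012, 0.021, 0],
    [0, -0.012, 0.023, 0],
    [0, -0.012, 0.025, 0],
    [0, -0.012, 0.026, 0],
    [0, -0.012, 0.027, 0],
    [0, -0.012, 0.028, 0],
    [0, -0.012, 0.028, 0]
  ]
}}

```text
clock: 17.32
position: [0.6366, -0.2378, 0.1205]
ee_rot: [2.272, 2.169, 0.0]
force: [-1.7, 1.0, 4.6]
width: 0.584
gripper_force: 20.0
```

```bash
python3 lid.py
```

```text
[(-204.4, 51.5), (-211.6, 54.9), (-211.5, 88.6), (-211.2, 114.0), (-211.5, 131.8), (-211.7, 146.5), (-211.3, 159.7), (-215.1, 161.2)]
[(-205.4, 50.7), (-213.2, 51.2), (-212.9, 85.8), (-212.6, 111.3), (-212.4, 130.9), (-212.5, 145.6), (-212.3, 158.4), (-215.3, 161.7)]
lid z 0.16116134602839544 2599
top lid px 132
clock 17.425 pos [ 0.6367 -0.2377  0.1205] yaw 1.5247 j [ 0.56  0.67 -0.46  1.52  0.33  1.02 -0.03] -> shift [-0.0024 -0.0007  0.0005] spin -0.0003
```

Contact force is 6 N, the lid is at z = 0.161 and the jar is upright, about 1 mm from centre. Releasing and rising.

>>> {"fn": "jog_arm", "kwargs": {
  "moves": [
    [0, 0, 0, 0],
    [0, 0, 0, 0],
    [0, 0, 0, 0],
    [0, 0, 0, 0],
    [0, 0, 0, 0],
    [0, 0, 0, 0],
    [0, 0, 0, 0],
    [0, 0, 0, 0]
  ],
  "hand": 0.0918
}}

```text
clock: 18.42
position: [0.6365, -0.2378, 0.1198]
ee_rot: [2.272, 2.17, 0.0]
force: [-0.2, 0.8, 0.8]
width: 0.997
gripper_force: 0.0
```

>>> {"fn": "jog_arm", "kwargs": {
  "moves": [
    [0, 0, -0.02, 0],
    [0, 0, -0.05, 0],
    [0, 0, -0.08, 0],
    [0, 0, -0.11, 0],
    [0, 0, -0.13, 0],
    [0, 0, -0.13, 0]
  ]
}}

```text
clock: 19.18
position: [0.6377, -0.2378, 0.2529]
ee_rot: [2.269, 2.167, 0.004]
force: [0.3, 0.3, -0.2]
width: 0.999
gripper_force: 0.0
```

```bash
python3 - <<'E'
from h import *
d=cam("wrist"); P=points(d); m=(abs(P[...,2]-.16)<.006)&(d["color"].min(2)>90)&(np.hypot(P[...,0]-.636,P[...,1]+.24)<.05)
p=P[m]; print(m.sum(),p.mean(0)); print(cv2.minEnclosingCircle((p[:,:2]*1000).astype(np.float32)))
A=np.c_[p[:,:2],np.ones(len(p))]; k=np.linalg.lstsq(A,p[:,2],rcond=None)[0]; print("lid slope",k[:2])
cv2.imwrite("pics/w4.png",d["color"][...,::-1])
to(.35,-.235,.25)
E
```

```text
4054 [ 0.63561258 -0.23599404  0.16091911]
((635.4409790039062, -237.16200256347656), 27.068153381347656)
lid slope [-0.00012893 -0.00645125]
clock 19.225 pos [ 0.6369 -0.2378  0.2511] yaw 1.5248 j [ 0.57  0.57 -0.49  1.37  0.27  1.27  0.02] -> shift [-0.0104 -0.2868  0.0005] spin 0
```

View pics/w4.png

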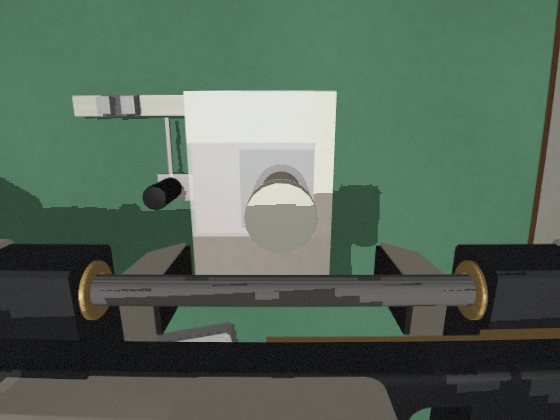

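The wrist view shows the jar standing on the window, lid at (281,215), measured about 3 mm from centre and level. The knob is at (158,195), the pointer at (168,145) and the clip at (118,105). Next I go to the knob with the jaws turned to close along viewer y.

```bash
python3 - <<'E'
from h import *
to(.516,-.234,.16,3.096)
d=cam("wrist"); P=points(d); m=(abs(P[...,2]-.085)<.006)&(np.hypot(P[...,0]-.516,P[...,1]+.234)<.03)
p=P[m]; print(m.sum()); print(cv2.minEnclosingCircle((p[:,:2]*1000).astype(np.float32)))
for u,v in [(168,122),(167,150)]: print("ptr",plane(d,u,v,.028))
for u,v in [(114,114),(115,114)]: print("gap",plane(d,u,v,.034))
c=d["color"][80:215,60:200][...,::-1]; cv2.imwrite("pics/w4c.png",cv2.resize(c,None,fx=4.4,fy=4.4,interpolation=cv2.INTER_CUBIC))
import pickle; pickle.dump(d,open("w4.pkl","wb"))
E
```

```text
clock 19.225 pos [ 0.6369 -0.2378  0.2511] yaw 1.5248 j [ 0.57  0.57 -0.49  1.37  0.27  1.27  0.02] -> shift [-0.0017 -0.1212  0.0908] spin -1.5712
529
((515.5586547851562, -232.23471069335938), 12.118624687194824)
ptr [[ 0.51836859 -0.16257668  0.028     ]]
ptr [[ 0.51354316 -0.19179864  0.028     ]]
gap [[ 0.46449662 -0.15141576  0.034     ]]
gap [[ 0.46555734 -0.15147782  0.034     ]]
```

View pics/w4c.png

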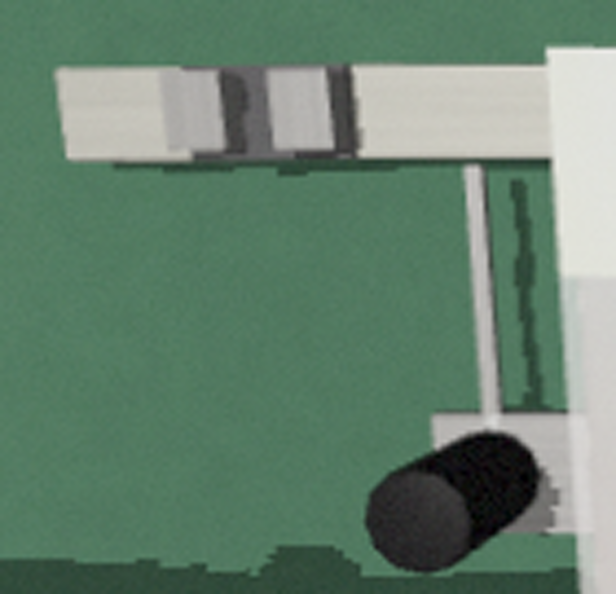

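The crop shows the clip's block edges at (224,150) and (272,148), so the gap's middle is at (248,150). The pointer tip is at (474,168) and the knob top at (418,520).

```bash
python3 - <<'E'
from h import *
import pickle
d=pickle.load(open("w4.pkl","rb"))
f=lambda x,y,h:plane(d,60+(x+.5)/4.4-.5,80+(y+.5)/4.4-.5,h)[0]
X=np.array([np.cos(-.0455),np.sin(-.0455),0])
t=f(474,168,.028)
for n,q in dict(tip=t,e1=f(224,150,.034),e2=f(272,148,.034),mid=f(248,149,.034)).items(): print(n,q.round(4),"pull",((t-q)@X).round(4))
E
```

```text
tip [ 0.5182 -0.1582  0.028 ] pull 0.0
e1 [ 0.4609 -0.1509  0.034 ] pull 0.0576
e2 [ 0.4725 -0.1511  0.034 ] pull 0.046
mid [ 0.4667 -0.151   0.034 ] pull 0.0518
```

>>> {"fn": "jog_arm", "kwargs": {
  "moves": [
    [-0.001, -0.03, 0, -0.15],
    [-0.001, -0.07, 0, -0.33],
    [-0.001, -0.1, 0, -0.51],
    [-0.001, -0.122, 0, -0.69],
    [-0.001, -0.122, 0, -0.87],
    [-0.001, -0.122, 0, -1.05],
    [-0.001, -0.122, 0, -1.23],
    [-0.001, -0.122, 0, -1.41],
    [-0.001, -0.122, 0, -1.571],
    [-0.001, -0.122, 0.04, -1.571],
    [-0.001, -0.122, 0.08, -1.571],
    [-0.001, -0.122, 0.091, -1.571],
    [-0.001, -0.122, 0.091, -1.571]
  ]
}}

```text
clock: 20.9
position: [0.5143, -0.233, 0.1584]
ee_rot: [-0.072, -3.14, -0.001]
force: [0.1, 0.5, 0.5]
width: 0.999
gripper_force: 0.0
```

```bash
python3 - <<'E'
from h import *
to(.5158,-.2333,.056,3.096)
E
```

```text
clock 20.9 pos [ 0.5143 -0.233   0.1584] yaw 3.096 j [ 0.92  0.56 -0.84  1.77  0.48  1.03  1.42] -> shift [-0.0016 -0.0003  0.1024] spin 0.0
```

>>> {"fn": "jog_arm", "kwargs": {
  "moves": [
    [-0.001, 0, 0.03, 0],
    [-0.001, 0, 0.06, 0],
    [-0.001, 0, 0.085, 0],
    [-0.001, 0, 0.1, 0],
    [-0.001, 0, 0.102, 0],
    [-0.001, 0, 0.102, 0]
  ]
}}

```text
clock: 21.65
position: [0.5164, -0.2334, 0.0578]
ee_rot: [0.072, 3.139, -0.001]
force: [-0.0, -0.0, -0.7]
width: 0.995
gripper_force: 0.0
```

>>> {"fn": "jog_arm", "kwargs": {
  "moves": [
    [0, 0, 0, 0],
    [0, 0, 0, 0],
    [0, 0, 0, 0],
    [0, 0, 0, 0],
    [0, 0, 0, 0],
    [0, 0, 0, 0],
    [0, 0, 0, 0],
    [0, 0, 0, 0],
    [0, 0, 0, 0],
    [0, 0, 0, 0]
  ],
  "hand": 0.01,
  "newtons": 45
}}

```text
clock: 22.9
position: [0.5156, -0.2336, 0.0567]
ee_rot: [-0.073, -3.141, 0.001]
force: [0.7, -3.5, -1.3]
width: 0.253
gripper_force: 45.0
```

```bash
python3 - <<'E'
from h import *
to(.516-.0512,-.2325,.056,3.096)
E
```

```text
clock 22.9 pos [ 0.5156 -0.2336  0.0567] yaw 3.0954 j [ 0.85  0.68 -0.75  1.86  0.61  0.85  1.31] -> shift [ 0.0508 -0.0012  0.0007] spin -0.0006
```

Width is 23 mm, so the knob is gripped. Pulling along tool x.

>>> {"fn": "jog_arm", "kwargs": {
  "moves": [
    [0.004, 0, 0, 0],
    [0.009, 0, 0, 0],
    [0.014, 0, 0, 0],
    [0.019, 0, 0, 0],
    [0.024, 0, 0, 0],
    [0.029, 0, 0, 0],
    [0.034, 0, 0, 0],
    [0.039, 0, 0, 0],
    [0.044, 0, 0, 0],
    [0.048, 0, 0, 0],
    [0.051, 0, 0, 0],
    [0.051, 0, 0, 0],
    [0.051, 0, 0, 0],
    [0.051, 0, 0, 0]
  ]
}}

```text
clock: 24.65
position: [0.4662, -0.2312, 0.0568]
ee_rot: [0.072, 3.138, 0.0]
force: [7.1, -3.8, -9.9]
width: 0.253
gripper_force: 45.0
```

```bash
python3 - <<'E'
from h import *
o=arm.observe(); print(o["position"],o["force"],o["gripper_force"],o["width"])
t=cam("top"); w=cam("wrist"); s=cam("scene")
import pickle; pickle.dump((t,w,s),open("end.pkl","wb"))
a=t["color"][220:320,350:480][...,::-1]; b=s["color"][190:300,120:250][...,::-1]
A=cv2.resize(a,(390,300),interpolation=cv2.INTER_CUBIC); B=cv2.resize(b,(390,300),interpolation=cv2.INTER_CUBIC)
W=cv2.resize(w["color"][...,::-1],(400,300)); 
cv2.imwrite("pics/end.png",np.vstack([np.hstack([A,W]),np.hstack([B,np.zeros((300,400,3),np.uint8)])]))
E
```

```text
[ 0.46616106 -0.23119253  0.05675002] [ 7.12568946 -3.84171814 -9.90592199] 44.99800443649292 0.2527965691260583
```

View pics/end.png

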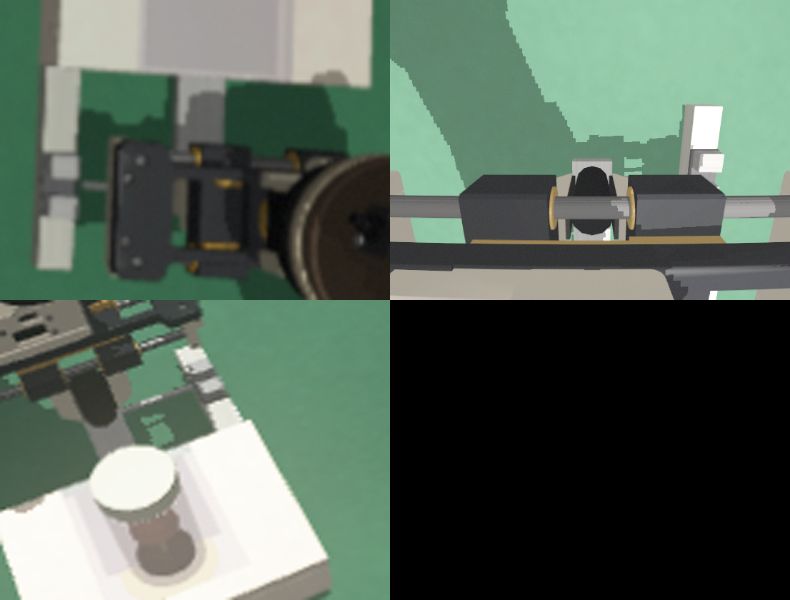

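The top crop (upper left) shows the pointer at (95,186) in line with the gap's middle at (62,187). The jar still stands on the window, with the lamp now uncovered. The encoder reads 49.5 mm of the 51 mm needed, so I'll trim 1 mm and settle.

>>> {"fn": "jog_arm", "kwargs": {
  "moves": [
    [0.001, 0, 0, 0],
    [0.001, 0, 0, 0],
    [0.001, 0, 0, 0],
    [0.001, 0, 0, 0],
    [0.001, 0, 0, 0],
    [0.001, 0, 0, 0]
  ]
}}

```text
clock: 25.55
position: [0.4653, -0.2312, 0.0567]
ee_rot: [0.072, 3.138, 0.0]
force: [8.3, -3.0, -10.5]
width: 0.254
gripper_force: 45.0
```

```bash
python3 - <<'E'
from h import *
o=arm.observe(); print(o["position"],o["gripper_force"],abs(o["dq"]).max())
print(arm.sign_off())
E
```

```text
[ 0.46525402 -0.23115506  0.05674591] 44.99774515628815 0.001504493421711487
the job is handed in; nothing more can be done
None
```

I handed the job in at about 25.6 s of the 58 s, but sign-off returned no verdict. The jar was tipped to about 32° and held for about 1 s, then levelled and stands released on the window, about 3 mm off centre. The shutter is held out by the knob with its pointer within about 2 mm of the gap's middle.

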